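Check the stop button of the sample conveyor

ROBOT

A 6-joint arm with a two-finger parallel gripper is mounted at the origin on the work surface. World frame = base frame: x ahead of the robot, y to its left, z up, the work surface at z = 0. Lengths are in mm, angles in rad, forces in N, time in s.
With the tool pointing down it reaches from about 350 to 975 mm from the base axis. Payload 7.1 kg.
Tool frame: the origin (TCP) lies at the centre of the arm's flange, where the gripper is bolted on; the fingertips stand 182 mm ahead of it and the grasp point (between the pads) lies 163 mm ahead of it; z points along the fingers, y is the line along which they close (so a half turn about z gives the same grasp; the last joint's range is limited). The gripper opens to 88 mm and grips with 3 to 60 N. Pads are 20 mm wide; open, the fingers measure 115 mm over their backs; the gripper's body (75 mm by 178 mm) begins 61 mm behind the grasp point.
Start: joints at [1.12, 0.423, 1.63, -0, 1.089, -0.019], TCP at [261.534, 567.632, 404.675] pointing down, gripper open.
Joint ranges: [-3, 3], [-0.9, 2.11], [0.09, 2.58], [-1.31, 4.45], [0.11, 2.69], [-2.54, 2.54]. Speed limits (rad/s): [2.39, 2.39, 3.01, 3.14, 3.14, 3.14].

INTERFACE

Orientations are given as a rotation vector (axis times angle).
In Python, from workcell import readout, get_image, ctrl gives the robot as it stands.
- The arm moves only by the tool step_arm, never from a script. Its argument "targets" is a list that holds one entry, the list of rows, each a list of 7 numbers: the shift along the world's x, y, z as a fraction of full scale, then the turn, a rotation vector about the world's x, y, z as a fraction of full scale, then the opening, from 0 (shut) to 1 (fully open). In form: [[[dx, dy, dz, wx, wy, wz, claw], ...]]. A call has exactly 5 rows; each row shifts and turns the commanded pose from where the row before left it; what a row does not reach is not made up. Full scale, the value 1, is 0.05 m for a shift and 4 degrees for a turn. A row lasts 1/8 s, in which the tool goes at most 62.5 mm and 10.7 degrees, less where a joint would pass 70% of its speed; a pose out of reach is approached as far as the arm can. A call with a number of a shift or a turn outside -1 to 1 is refused whole. A call with a gripper value outside its range is refused whole. The fingers move at their own pace and stop on an object; the grip force is fixed at half the most. Time passes only in rows, so rows that do not move let the fingers close, or fill a call up. It gives the time, the measured TCP pose, the force, the opening and the grip force at its end, in the units of the state.
- readout.get_obs(): the state, without advancing time (a new reading comes with each control period).
- get_image(name): name is "scene" or "top" or "wrist"; returns a dict with "pixels" (400x640x3 uint8, red, green, blue), "intrinsics" (3x3 intrinsics, pixels), "extrinsics" (4x4, takes a point from world to camera coordinates). Camera axes: x right, y down, z forward; pixel columns grow to the right and rows downward; lengths in mm; the calibration is good to about 2 mm. A picture is of the moment at which its call begins. There is no depth.
- ctrl.close_job(): hands the job in; it is judged then, once.
The state is a dict: "t": time; "qpos": joint angles; "qvel": joint speeds; "joint_torque": joint torques, N m; "ee_pos": TCP position; "orientation": TCP orientation; "ft_force": force on the tool from outside, world axes, zero at the start; "moment": the same for the moment, N m; "width": finger opening in mm; "grasp_force": force on a finger pad.
Only numpy, scipy, OpenCV 4.12 (cv2) and the standard library are available. Lean on these libraries where they do the work, as an engineer would, in place of code of your own. Each camera call takes 0.05 s, during which the arm holds its last target. There are 200 camera calls.

TASK

Check the conveyor's emergency stop: press the red mushroom button in until it latches, and take your hand off so that it is seen to stay down by itself. Then put a fingertip against one side of the button's tab and, without pinching the tab, push it round clockwise (seen from above) until the button pops back up, and let the tab spring back. Leave the two sample tubs and the bottle where they stand.

Things in the scene. Friction and masses are not known exactly. Their poses are not given: they have to be found in the camera images.
- stop_station: fixed stop station: grey box with yellow top, 120 x 120 mm, 70 mm high, standing on the bench, with the red button on its upper face. Origin: centre of its underside, z up; at rest the button's tab points along the station's own -x
- plunger (a joint): how far the button is pressed in, m: 0 up, 0.0125 fully down at the hard stop. It latches by itself on being pressed beyond about 0.0105 and then stays at about 0.009 to 0.010 when let go. Pressing takes 3 to 8 N (spring); any spot on the button may be pressed
- mushroom (a joint): how far the button is turned clockwise seen from above, rad: 0 at rest, 0.85 at the stop; it does not turn the other way. A spring (0.05 to 0.1 N m) returns it to 0. The latch lets go at about 0.4 rad, and the button then rises 10 mm by its spring while the tab may still be held aside. The press latches only if the button is at 0
- button_top (a point): centre of the top of the red mushroom head (64 mm diameter, nearly flat over the middle 32 mm), on the vertical axis about which it turns; 112 mm above the bench when up, goes down with the button. z up; its -x axis points along the tab and turns with it
- tab_face (a point): on the side of the tab to be pushed, 56 mm out from the button's axis, half-way up the tab: a red upright fin on the head's rim, 10 mm thick, 18 mm high, reaching 70 mm from the axis. -y points squarely out of the face towards the pushing finger, -x outwards along the tab; moves with the button
- tab_push_side: the half (5 mm thick) of the tab with the face to be pushed; origin in its middle, 49 mm out from the axis; axes as tab_face. The tab's top is 2 mm below the head's top; under it there are 22 mm of free space to the yellow box when the button is up, 12 mm when latched
- tab_back_side: the other half of the tab, with its rear face, which is to stay untouched while the tab is turned; origin in its middle, axes as tab_face
- sample_tub_1_mid (a point): loose clear sample tub with label, 84 x 64 x 50 mm, 0.25 kg, beside the station, to be left alone; point at its centre, 25 mm above the bench
- sample_tub_2_mid (a point): a second such tub, on the other side of the station; point at its centre
- sanitiser_mid (a point): loose white bottle with blue cap, 60 mm diameter, 150 mm high, to be left alone; point at its centre, 75 mm above the bench
Mind the look-alikes: they are no part of the job. What is meant by the stop_station is not green, pink or white, and is the larger of those in its own colour.

How it is judged:
By the outcome, as a careful person would: the job done as asked, in the order asked, and still so for the second after the job is handed in, with the robot touching nothing.
It also fails if it takes over 42 s, if anything falls off the work surface, if the arm or the gripper's body presses on something with over 40 N, if the wrist force passes 120 N, or if a joint passes its speed limit or range.

## Working session

There is one attempt and no reset: what is moved stays moved. The work goes in short steps, Python scripts to look and compute and a tool call to move; the robot and the scene stay as the last step left them, time stands still between calls to the robot, and variables do not carry over. Pictures are saved under pics/ and viewed, at most 10 in all, crops included, and the job is handed in when it is done.

Besides the shell and the picture viewer there is one more tool, called by a JSON object that holds its "name" and its "arguments". step_arm: Moves the arm, as the interface text tells. Shift numbers are shares of 0.05 m and turn numbers shares of 4 degrees, none past 1 either way. Its arguments: {"type":"object","properties":{"targets":{"type":"array"}},"required":["targets"]}

```bash
mkdir -p pics; cat > h.py <<'E'
import cv2,numpy as np
from workcell import readout,get_image,ctrl
def snap(n,f):
    d=get_image(n); np.savez(f'pics/{f}.npz',p=d['pixels'],K=d['intrinsics'],E=d['extrinsics'])
    cv2.imwrite(f'pics/{f}.png',cv2.cvtColor(np.array(d['pixels']),cv2.COLOR_RGB2BGR)); return d
def load(f): return np.load(f'pics/{f}.npz')
def plane(K,E,uv,z):
    K=np.array(K);E=np.array(E);R=E[:3,:3];c=-R.T@E[:3,3]
    r=R.T@np.linalg.solve(K,[uv[0],uv[1],1]); return c+r*(z-c[2])/r[2]
def proj(K,E,p):
    q=np.array(K)@(np.array(E)[:3,:3]@np.array(p)+np.array(E)[:3,3]); return q[:2]/q[2]
E
python3 - <<'E'
from h import *
a=snap('scene','s0');b=snap('top','t0')
o=readout.get_obs();print(o['t'],o['ee_pos'],o['orientation'],o['width'])
E
```

```text
0.1 [261.43137005 567.41599787 403.99628922] [-6.72956201e-01 -3.06832529e+00  2.12307216e-03] 88.13859636783239
```

View pics/s0.png

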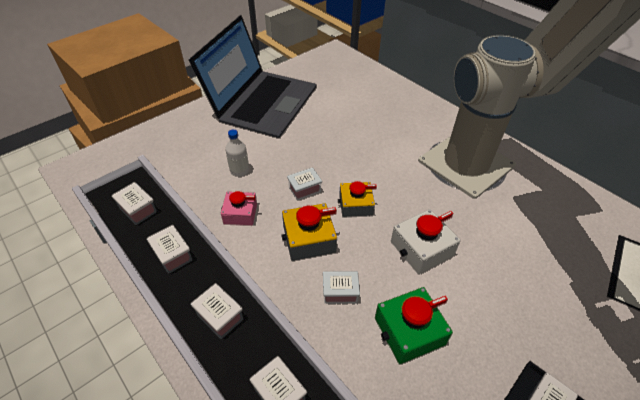

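View pics/t0.png

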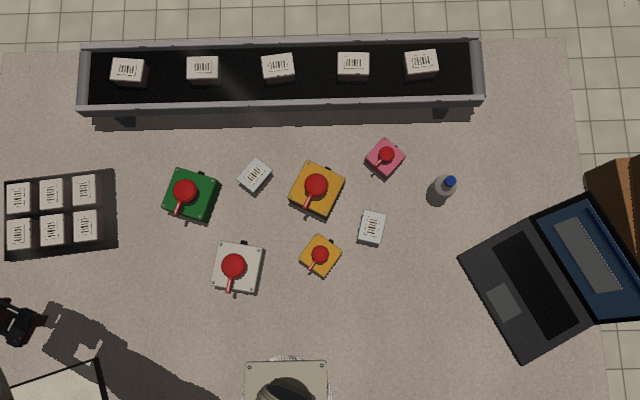

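The top view shows five candidate buttons: green (185,192), white (234,266), pink (385,155), small yellow (320,255) and large yellow (316,187). I choose the large yellow one, which is at (309,216) in the scene view. The tubs beside it are at (255,176) and (372,228), and the bottle is at (445,188).

```bash
python3 - <<'E'
from h import *
from scipy.spatial import cKDTree
for f,c in(('t0',(316,187)),('s0',(309,216))):
    d=load(f);K,E=d['K'],d['E'];p=d['p']
    hsv=cv2.cvtColor(p,cv2.COLOR_RGB2HSV)
    m=(((hsv[...,0]<6)|(hsv[...,0]>172))&(hsv[...,1]>150)&(hsv[...,2]>60)).astype(np.uint8)
    n,l,s,ce=cv2.connectedComponentsWithStats(m)
    i=l[c[1],c[0]];q=(l==i).astype(np.uint8)
    dt=cv2.distanceTransform(q,cv2.DIST_L2,5);_,r,_,mx=cv2.minMaxLoc(dt)
    ys,xs=np.nonzero(q)
    for z in(100,112):
        W=np.array([plane(K,E,(x,y),z)[:2] for x,y in zip(xs,ys)])
        C=plane(K,E,mx,z)[:2]; dd=np.hypot(*(W-C).T)
        far=dd>42; v=(W[far]-C).mean(0)
        print(f,z,'centre',mx,r,C.round(1),'maxd',dd.max().round(1),'dir',np.degrees(np.arctan2(v[1],v[0])).round(1),far.sum())
    # yellow
    y=((abs(hsv[...,0].astype(int)-21)<7)&(hsv[...,1]>150)&(hsv[...,2]>100)).astype(np.uint8)
    cs=[k for k in cv2.findContours(y,0,2)[0] if cv2.contourArea(k)>150]
    for k in cs:
        k=cv2.convexHull(k);W=np.array([plane(K,E,a[0],70)[:2] for a in k],np.float32);R=cv2.minAreaRect(W);print('yel',R)
d=load('t0');K,E=d['K'],d['E']
print('cam',(-E[:3,:3].T@E[:3,3]).round())
for n,uv,z in(('tub',(255,176),50),('tub',(372,228),50),('cap',(449,182),150),('pink',(386,154),90),('small',(320,255),90),('green',(185,190),110),('white',(234,266),110)): print(n,plane(K,E,uv,z).round())
a=cv2.resize(load('t0')['p'][125:285,220:400],None,fx=4,fy=3.7,interpolation=2)[:,:,::-1]
cv2.imwrite('pics/c0.png',cv2.resize(load('t0')['p'][140:270,230:400],None,fx=4,fy=4,interpolation=cv2.INTER_CUBIC)[:,:,::-1])
E
```

```text
t0 100 centre (316, 185) 11.393798828125 [564.3 -93.9] maxd 70.1 dir 152.5 26
t0 112 centre (316, 185) 11.393798828125 [561.6 -94.2] maxd 69.4 dir 152.5 26
yel ((383.6551208496094, -99.85830688476562), (84.36302185058594, 85.23870086669922), 52.82700729370117)
yel ((564.3724975585938, -92.96444702148438), (117.67122650146484, 117.94874572753906), 62.28387451171875)
s0 100 centre (308, 215) 10.0 [565.9 -91.5] maxd 71.8 dir 150.1 47
s0 112 centre (308, 215) 10.0 [572.2 -83.8] maxd 70.7 dir 150.1 45
yel ((568.1856689453125, -87.55400085449219), (120.14646911621094, 118.69751739501953), 62.038700103759766)
yel ((402.6794128417969, -82.74404907226562), (85.7005844116211, 84.27323150634766), 52.65982437133789)
yel ((876.33544921875, -809.6024780273438), (116.29353332519531, 32.60309600830078), 87.39997863769531)
yel ((649.2704467773438, -959.0535888671875), (316.4901123046875, 377.96661376953125), 87.29126739501953)
yel ((564.22998046875, -1293.717529296875), (390.7752380371094, 326.3267517089844), 2.504998207092285)
cam [ 299. -126. 1296.]
tub [605.  75.  50.]
tub [ 453. -241.   50.]
cap [ 552. -430.  150.]
pink [ 647. -283.   90.]
small [ 381. -100.   90.]
green [558. 249. 110.]
white [357. 118. 110.]
```

View pics/c0.png

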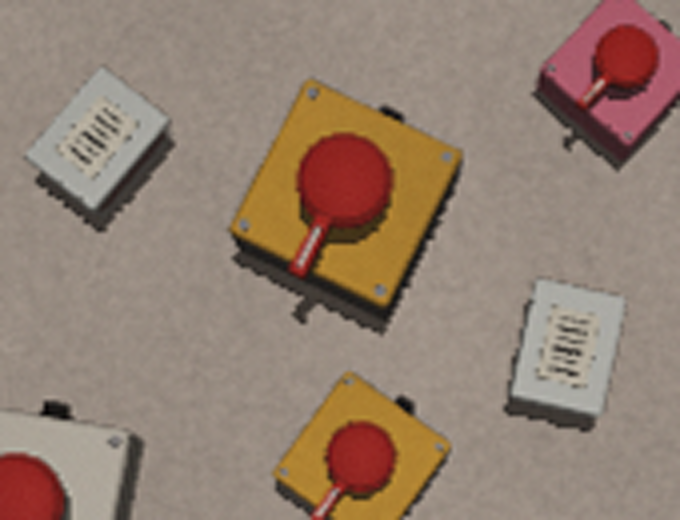

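The crop shows the large yellow box at the centre, about 118 mm across, with the red head at crop (345,180) and the tab pointing to crop (300,265). The small yellow box below it, about 85 mm across, is a look-alike. The axis is at about (565,-92) and the tab direction about 152°. Next I move above it with the gripper closed.

{"name": "step_arm", "arguments": {"targets": [[[0.405, -0.88, 0, 0, 0, -0.8, 0], [0.405, -0.88, 0, 0, 0, 0, 0], [0.405, -0.88, 0, 0, 0, 0, 0], [0.405, -0.88, 0, 0, 0, 0, 0], [0.405, -0.88, 0, 0, 0, 0, 0]]]}}

```text
t: 0.72
ee_pos: [363.1, 346.1, 404.5]
orientation: [-0.758, -3.049, 0.0]
ft_force: [0.8, -0.0, 0.4]
width: 41.5
grasp_force: 0.0
```

{"name": "step_arm", "arguments": {"targets": [[[0.405, -0.88, 0, 0, 0, 0, 0], [0.405, -0.88, 0, 0, 0, 0, 0], [0.405, -0.88, 0, 0, 0, 0, 0], [0.405, -0.88, 0, 0, 0, 0, 0], [0.405, -0.88, 0, 0, 0, 0, 0]]]}}

```text
t: 1.35
ee_pos: [464.4, 126.1, 404.6]
orientation: [-0.758, -3.049, 0.0]
ft_force: [0.0, -0.2, 0.3]
width: 0.4
grasp_force: 0.0
```

{"name": "step_arm", "arguments": {"targets": [[[0.405, -0.88, 0, 0, 0, 0, 0], [0.405, -0.88, 0, 0, 0, 0, 0], [0.405, -0.88, 0, 0, 0, 0, 0], [0.405, -0.88, 0, 0, 0, 0, 0], [0.405, -0.88, 0, 0, 0, 0, 0]]]}}

```text
t: 1.98
ee_pos: [565.6, -94.0, 404.4]
orientation: [-0.759, -3.048, -0.0]
ft_force: [1.1, -0.2, 0.4]
width: 0.6
grasp_force: 0.0
```

{"name": "step_arm", "arguments": {"targets": [[[0, 0, -0.5, 0, 0, 0, 0], [0, 0, -0.5, 0, 0, 0, 0], [0, 0, -0.4, 0, 0, 0, 0], [0, 0, 0, 0, 0, 0, 0], [0, 0, 0, 0, 0, 0, 0]]]}}

```text
t: 2.6
ee_pos: [565.5, -92.4, 335.2]
orientation: [0.758, 3.048, 0.0]
ft_force: [0.4, -0.1, 0.4]
width: 0.4
grasp_force: 0.0
```

```bash
python3 - <<'E'
from h import *
d=snap('wrist','w1');o=readout.get_obs();print(o['t'],o['ee_pos'],o['orientation'],o['width'],o['ft_force'],o['qpos'])
K,E=d['intrinsics'],d['extrinsics']
print('axis expected px',proj(K,E,[565,-92,112]),'tab',proj(K,E,[515,-66,110]))
E
```

```text
2.65 [565.63970746 -92.35453954 335.54835433] [7.57887695e-01 3.04745375e+00 1.38095050e-04] 0.5382024662253921 [-0.43223069 -0.6927335   0.32041912] [-1.82612776e-01  4.36867202e-01  1.79660781e+00  9.74930498e-06
  9.06803604e-01 -1.26591427e+00]
axis expected px [326.16695048 214.52202264] tab [325.6041645  140.21834172]
```

View pics/w1.png

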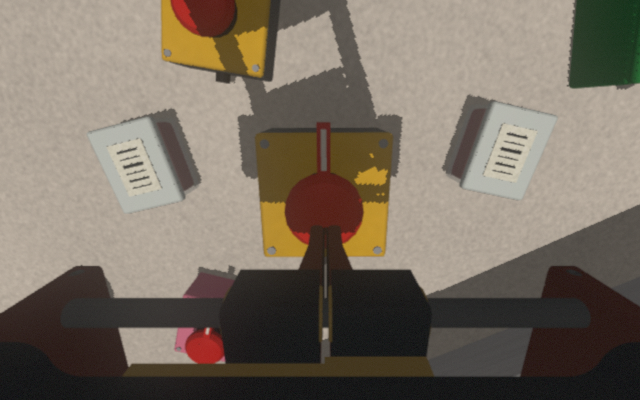

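The wrist view shows the head centred near (324,210) and the tab running up to (323,125). That is within about 3 mm of the estimate, so I press now.

{"name": "step_arm", "arguments": {"targets": [[[0, 0, -0.4, 0, 0, 0, 0], [0, 0, -0.35, 0, 0, 0, 0], [0, 0, -0.04, 0, 0, 0, 0], [0, 0, -0.04, 0, 0, 0, 0], [0, 0, 0, 0, 0, 0, 0]]]}}

```text
t: 3.28
ee_pos: [565.2, -92.3, 293.6]
orientation: [-0.758, -3.048, 0.0]
ft_force: [-2.6, 0.6, 3.2]
width: 0.2
grasp_force: 1.6
```

{"name": "step_arm", "arguments": {"targets": [[[0, 0, -0.05, 0, 0, 0, 0], [0, 0, -0.05, 0, 0, 0, 0], [0, 0, -0.05, 0, 0, 0, 0], [0, 0, 0, 0, 0, 0, 0], [0, 0, 0, 0, 0, 0, 0]]]}}

```text
t: 3.9
ee_pos: [565.4, -92.4, 286.0]
orientation: [0.758, 3.048, 0.0]
ft_force: [-2.8, 0.5, 4.2]
width: 0.4
grasp_force: 2.5
```

{"name": "step_arm", "arguments": {"targets": [[[0, 0, -0.03, 0, 0, 0, 0], [0, 0, -0.03, 0, 0, 0, 0], [0, 0, -0.02, 0, 0, 0, 0], [0, 0, 0, 0, 0, 0, 0], [0, 0, 0, 0, 0, 0, 0]]]}}

```text
t: 4.53
ee_pos: [565.4, -92.4, 282.1]
orientation: [0.758, 3.048, 0.0]
ft_force: [-3.2, 0.3, 7.0]
width: 0.4
grasp_force: 3.5
```

{"name": "step_arm", "arguments": {"targets": [[[0, 0, -0.02, 0, 0, 0, 0], [0, 0, 0, 0, 0, 0, 0], [0, 0, 0, 0, 0, 0, 0], [0, 0, 0, 0, 0, 0, 0], [0, 0, 0, 0, 0, 0, 0]]]}}

```text
t: 5.15
ee_pos: [565.4, -92.4, 281.7]
orientation: [0.758, 3.048, 0.0]
ft_force: [-5.4, 0.5, 13.1]
width: 0.6
grasp_force: 6.3
```

The force jumped at the hard stop, so the button should be latched. I lift off, move beside the tab and check.

{"name": "step_arm", "arguments": {"targets": [[[0, 0, 0.3, 0, 0, 0, 0], [0, 0, 0.5, 0, 0, 0, 0], [0, 0, 0, 0, 0, 0, 0], [-0.66, -0.02, 0, 0, 0, 0, 0], [-0.66, -0.02, 0, 0, 0, 0, 0]]]}}

```text
t: 5.78
ee_pos: [498.5, -94.3, 319.9]
orientation: [-0.758, -3.049, 0.0]
ft_force: [-0.8, -0.6, 0.3]
width: 0.7
grasp_force: 0.0
```

{"name": "step_arm", "arguments": {"targets": [[[0, 0, 0, 0, 0, 0, 0], [0, 0, 0, 0, 0, 0, 0], [0, 0, 0, 0, 0, 0, 0], [0, 0, 0, 0, 0, 0, 0], [0, 0, 0, 0, 0, 0, 0]]]}}

```text
t: 6.4
ee_pos: [499.6, -94.3, 320.6]
orientation: [0.758, 3.049, -0.0]
ft_force: [0.3, -0.5, 0.3]
width: 0.2
grasp_force: 0.0
```

```bash
python3 - <<'E'
from h import *
a=snap('scene','s2');b=snap('wrist','w2');o=readout.get_obs();print(o['t'],o['ee_pos'],o['ft_force'])
im=np.hstack([cv2.resize(a['pixels'][150:290,240:380],(400,400),interpolation=2),cv2.resize(load('s0')['p'][150:290,240:380],(400,400),interpolation=2)])
K,E=b['intrinsics'],b['extrinsics']
print(proj(K,E,[562,-92,102]),proj(K,E,[562-.883*70,-92+.469*70,100]))
cv2.imwrite('pics/c2.png',np.vstack([im,cv2.resize(b['pixels'],(320,200)).repeat(1,0) if 0 else np.zeros((1,800,3),np.uint8)])[:,:,::-1])
E
```

```text
6.5 [499.44268009 -94.34560907 320.62175373] [-0.21491986 -0.41652237  0.35536796]
[364.67216631 279.74994016] [368.23775939 196.86265695]
```

View pics/c2.png

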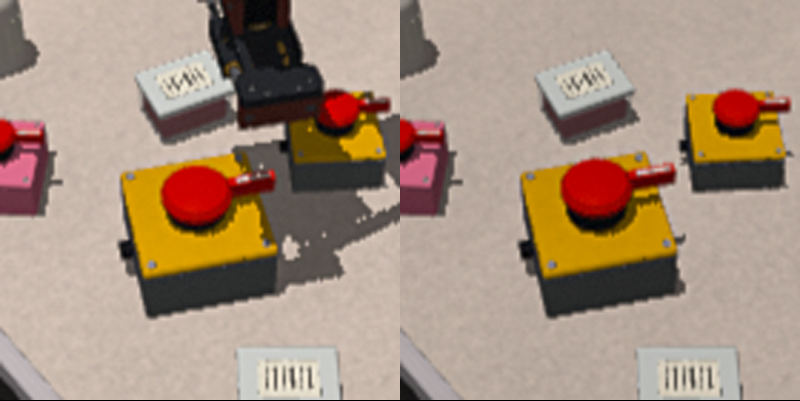

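View pics/w2.png

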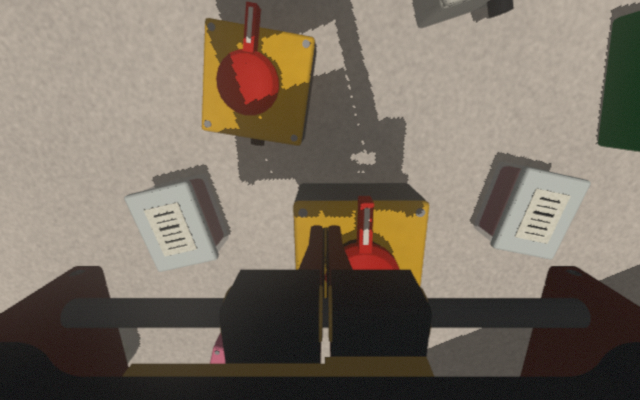

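The button is seated lower and stays down by itself: head at crop (195,195) against (597,187) before. In the wrist view the tab tip is at (367,200), as predicted, and the fingertip is at (325,230) to its left, on the push side. Descending now.

{"name": "step_arm", "arguments": {"targets": [[[0, 0, -0.5, 0, 0, 0, 0], [0, 0, -0.4, 0, 0, 0, 0], [0, 0, -0.17, 0, 0, 0, 0], [0, 0, 0, 0, 0, 0, 0], [0, 0, 0, 0, 0, 0, 0]]]}}

```text
t: 7.12
ee_pos: [499.6, -94.4, 267.8]
orientation: [0.758, 3.048, 0.0]
ft_force: [-0.0, 0.4, 0.3]
width: 0.4
grasp_force: 0.0
```

{"name": "step_arm", "arguments": {"targets": [[[0.04, 0.08, 0, 0, 0, 0, 0], [0.04, 0.08, 0, 0, 0, 0, 0], [0.03, 0.07, 0, 0, 0, 0, 0], [0, 0, 0, 0, 0, 0, 0], [0, 0, 0, 0, 0, 0, 0]]]}}

```text
t: 7.75
ee_pos: [504.8, -82.8, 267.2]
orientation: [-0.758, -3.049, 0.0]
ft_force: [-0.2, 0.9, 0.3]
width: 0.6
grasp_force: 0.0
```

{"name": "step_arm", "arguments": {"targets": [[[0.016, 0.079, 0, 0, 0, -1, 0], [0.021, 0.078, 0, 0, 0, -1, 0], [0.027, 0.076, 0, 0, 0, -1, 0], [0, 0, 0, 0, 0, 0, 0], [0, 0, 0, 0, 0, 0, 0]]]}}

```text
t: 8.38
ee_pos: [507.9, -71.4, 267.1]
orientation: [-1.071, -2.953, 0.0]
ft_force: [-1.6, -0.4, 0.3]
width: 0.2
grasp_force: 0.6
```

{"name": "step_arm", "arguments": {"targets": [[[0.032, 0.074, 0, 0, 0, -1, 0], [0.038, 0.072, 0, 0, 0, -1, 0], [0.042, 0.069, 0, 0, 0, -1, 0], [0.046, 0.066, 0, 0, 0, -1, 0], [0, 0, 0, 0, 0, 0, 0]]]}}

```text
t: 9.0
ee_pos: [515.8, -57.1, 267.1]
orientation: [-1.471, -2.776, 0.0]
ft_force: [-0.9, -0.4, 1.5]
width: 0.6
grasp_force: 0.5
```

```bash
python3 - <<'E'
from h import *
a=snap('scene','s3');b=snap('wrist','w3');o=readout.get_obs();print(o['t'],o['ee_pos'],o['ft_force'],o['moment'])
cv2.imwrite('pics/c3.png',np.hstack([cv2.resize(a['pixels'][150:290,240:380],(400,400),interpolation=2),cv2.resize(b['pixels'][:,120:520],(400,400))])[:,:,::-1])
E
```

```text
9.1 [515.73191936 -57.23133567 267.09666295] [-0.52307727 -1.00328862  0.27628417] [-0.12129031  0.22501247 -0.0072899 ]
```

View pics/c3.png

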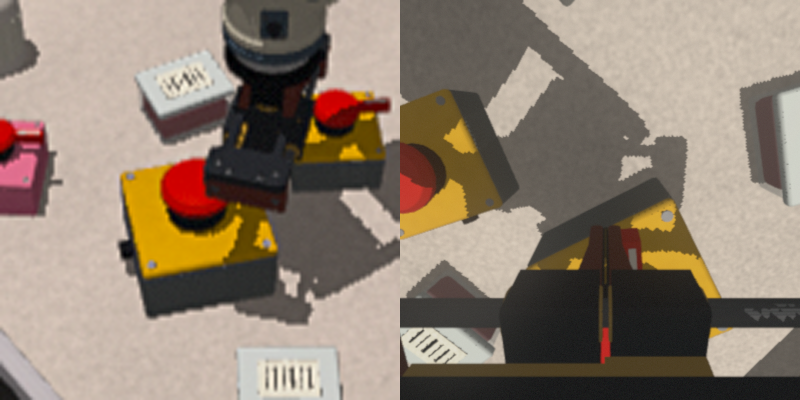

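The head is back at crop (195,187) with its dark neck visible, so it has popped up, with the tab at wrist crop (632,250) held on one side only. I push two more rows for margin, then swing back along the same arc.

{"name": "step_arm", "arguments": {"targets": [[[0.052, 0.063, 0, 0, 0, -1, 0], [0.056, 0.059, 0, 0, 0, -1, 0], [0, 0, 0, 0, 0, 0, 0], [-0.056, -0.059, 0, 0, 0, 1, 0], [-0.052, -0.063, 0, 0, 0, 1, 0]]]}}

```text
t: 9.72
ee_pos: [515.7, -57.4, 267.1]
orientation: [1.467, 2.778, -0.0]
ft_force: [-0.0, -0.3, -0.7]
width: 0.5
grasp_force: 0.4
```

{"name": "step_arm", "arguments": {"targets": [[[-0.046, -0.066, 0, 0, 0, 1, 0], [-0.042, -0.069, 0, 0, 0, 1, 0], [-0.038, -0.072, 0, 0, 0, 1, 0], [-0.032, -0.074, 0, 0, 0, 1, 0], [-0.027, -0.076, 0, 0, 0, 1, 0]]]}}

```text
t: 10.35
ee_pos: [506.6, -75.4, 267.2]
orientation: [0.962, 2.99, 0.0]
ft_force: [0.7, -0.2, -0.0]
width: 0.7
grasp_force: 0.3
```

{"name": "step_arm", "arguments": {"targets": [[[-0.021, -0.078, 0, 0, 0, 1, 0], [-0.016, -0.079, 0, 0, 0, 1, 0], [-0.06, -0.12, 0, 0, 0, 0, 0], [-0.06, -0.12, 0, 0, 0, 0, 0], [0, 0, 0, 0, 0, 0, 0]]]}}

```text
t: 10.98
ee_pos: [498.5, -95.3, 267.2]
orientation: [-0.76, -3.048, 0.0]
ft_force: [0.9, -1.3, 0.6]
width: 0.2
grasp_force: 0.0
```

{"name": "step_arm", "arguments": {"targets": [[[0, 0, 0.5, 0, 0, 0, 0], [0, 0, 0.8, 0, 0, 0, 0], [-0.6, 0, 0.8, 0, 0, 0, 0], [-0.6, 0, 0, 0, 0, 0, 0], [0, 0, 0, 0, 0, 0, 0]]]}}

```text
t: 11.6
ee_pos: [437.3, -94.7, 372.6]
orientation: [-0.759, -3.048, -0.0]
ft_force: [0.4, -0.4, -0.2]
width: 0.3
grasp_force: 0.0
```

```bash
python3 - <<'E'
from h import *
a=snap('scene','s4');b=snap('wrist','w4');o=readout.get_obs();print(o['t'],o['ee_pos'],o['ft_force'])
cv2.imwrite('pics/c4.png',np.hstack([cv2.resize(a['pixels'][150:310,220:380],(400,400),interpolation=2),cv2.resize(load('s0')['p'][150:310,220:380],(400,400),interpolation=2)])[:,:,::-1])
E
```

```text
11.7 [439.3074237  -94.92937205 372.36016788] [ 0.13679268 -0.61681886 -0.07073158]
```

View pics/c4.png

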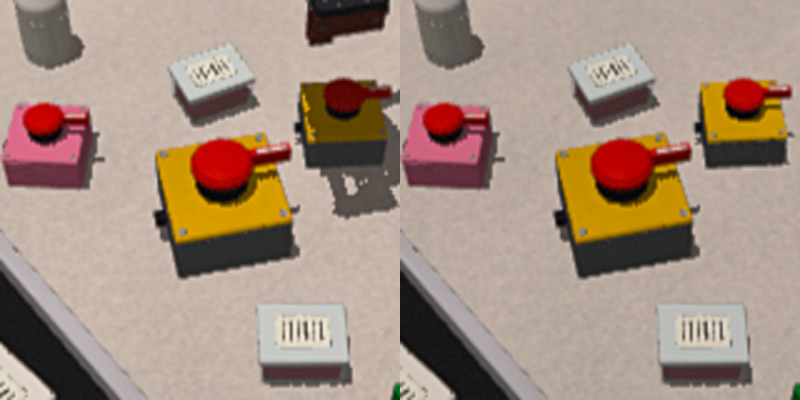

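The button is up at (222,165) and the tab is back at (290,152), both matching the starting picture. The tubs and bottle have not moved, and the arm is clear.

```bash
python3 -c "
from h import *
print(ctrl.close_job())"
```

```text
the job is handed in; nothing more can be done
None
```

I pressed the emergency stop until it latched and took the hand off; it stayed down. I then pushed its tab clockwise from one side until the button popped up and let the tab spring back; the tubs and bottle were untouched, and I handed the job in at about 12 s of the 42 s allowed.

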